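# Zero the bench scale and start the weighing

### The arm

A 7-joint arm with a two-finger parallel gripper is mounted at the origin on the work surface. World frame = base frame: x ahead of the robot, y to its left, z up, the work surface at z = 0. Lengths are in m, angles in rad, forces in N, time in s.
With the tool pointing down it reaches from about 0.4 to 0.9 m from the base axis. Payload 5.6 kg.
Tool frame: the origin (TCP) lies at the very end of the fingers, on their centre line; the grasp point (between the pads) lies 19 mm behind it (hold_point_z is the distance from the TCP to the grasp point, in m); z points along the fingers, y is the direction in which the jaws open and shut (so a half turn about z gives the same grasp; the last joint's range is limited). The gripper opens to 92 mm and grips with 3 to 60 N. Pads are 20 mm wide; open, the fingers measure 128 mm over their backs; the gripper's body (75 mm by 189 mm) begins 69 mm behind the grasp point.
Start: joints at [-1.369, 0.468, -0.012, 1.603, 0.006, 1.071, -0.056], TCP at [0.158, 0.631, 0.215] pointing down, gripper open.
Joint ranges: [-2.53, 2.53], [-0.31, 2.02], [-1.57, 1.55], [0.28, 2.44], [-1.29, 4.43], [0.15, 1.84], [-2.92, 2.92]. Speed limits (rad/s): [2.57, 2.57, 3.14, 3.14, 3.14, 3.14, 3.14].

### API

Orientations are given as [roll, pitch, yaw] about the fixed x, y, z axes, in that order (R = Rz(yaw) Ry(pitch) Rx(roll)).
In Python, from station import * gives the robot as it stands. The module is installed in compiled form; this text tells all that it offers. Calls block until the motion is done:
- move_ptp(position, orientation): joint-space move of the TCP to a pose.
- move_linear(position, max_speed=0.15, ori=None): straight line of the TCP; ori=None keeps the orientation; max_speed is the mean speed in m/s.
- move_j(angles): joint-space move.
- set_gripper(opening, grasp_force=None): finger opening in m; grasp_force is the grip in N (None keeps the last); returns when the fingers have stopped.
- wait(seconds).
- inverse_kinematics(position, orientation): joint angles nearest the present ones, or None.
- get_image(name): name is "scene" or "top"; returns the picture (480x640x3 uint8, red, green, blue); there is no depth.
- camera_params(name): a dict with "camera_matrix" (3x3 intrinsics, pixels), "cam_to_world" (4x4, takes a point from camera to world coordinates). Camera axes: x right, y down, z forward; pixel columns grow to the right and rows downward; lengths in m; the calibration is good to about 2 mm. A picture is of the moment at which its call begins. camera_params takes no time and is no camera call.
A pose or a line that the arm cannot do raises PlanningError and nothing moves.
- finish_job(): hands the job in, once; it reports no verdict.
Readings, each from a call of its own:
- get_time(): time.
- get_joint_pos(): joint angles.
- get_joint_velocities(): joint speeds.
- get_joint_efforts(): joint torques, N m.
- get_tool_pos(): TCP position.
- get_eef_rot(): TCP orientation.
- get_wrist_force(): force on the tool from outside, world axes, zero at the start.
- get_torque(): the same for the moment, N m.
- get_gripper_width(): finger opening in m.
Only numpy, scipy, OpenCV 4.12 (cv2) and the standard library are available. Lean on these libraries where they do the work, as an engineer would, in place of code of your own. Each camera call takes 0.05 s, during which the arm holds its last target.

### The job

The empty brick mould stands on the bench scale: press the long bar key well down to zero the scale and let it come up again, then press the small round key well down to start the weighing, let it come up too and withdraw. Press gently with the fingertips; do not press the large round key or the square key, and do not move, lift or knock over the mould, the check weights or anything else on the table.

Things in the scene. Friction and masses are not known exactly. Their poses are not given: they have to be found in the camera images.
- scale_panel (a point): Middle of the key row on the fixed bench scale's console: flat, level black top 75 mm above the table, 300 mm wide. z up, x towards the weighing pan, y along the row. Four keys at y = +93, +31, -31, -93 mm, in an order that changes. Console top: x = -45 to +80 mm; then the 215 mm deep steel pan, 50 mm above the table.
- bar_key_top (a point): Centre of the top face of the bar key: narrow bar 46 mm long (across the row, along the console's x) and 16 mm wide, white plastic; the top stands 12 mm above the console's top face when up and moves down with the key; axes as those of the console
- bar_key (a joint): How far the bar key is pressed, in m: 0 up, 0.008 fully down (4 mm still above the console, hard stop). Its spring starts at 1.4 N, reaches 5 N at the stop and pushes it back up when let go. It counts as pressed beyond 5 mm
- small_key_top (a point): Centre of the top face of the small round key: round, 22 mm in diameter, white plastic; the top stands 12 mm above the console's top face when up and moves down with the key; axes as those of the console
- small_key (a joint): How far the small round key is pressed, in m: 0 up, 0.008 fully down (4 mm still above the console, hard stop). Its spring starts at 1.4 N, reaches 5 N at the stop and pushes it back up when let go. It counts as pressed beyond 5 mm
- large_key_top (a point): Centre of the top face of the large round key: round, 40 mm in diameter, white plastic; the top stands 12 mm above the console's top face when up and moves down with the key; axes as those of the console
- large_key (a joint): How far the large round key is pressed, in m: 0 up, 0.008 fully down (4 mm still above the console, hard stop). Its spring starts at 1.4 N, reaches 5 N at the stop and pushes it back up when let go. It counts as pressed beyond 5 mm
- square_key_top (a point): Centre of the top face of the square key: 32 by 32 mm, white plastic; the top stands 12 mm above the console's top face when up and moves down with the key; axes as those of the console
- square_key (a joint): How far the square key is pressed, in m: 0 up, 0.008 fully down (4 mm still above the console, hard stop). Its spring starts at 1.4 N, reaches 5 N at the stop and pushes it back up when let go. It counts as pressed beyond 5 mm
- mould_mid (a point): Open wooden mould box 145 x 235 x 60 mm on a 9 mm plywood base board 190 x 280 mm, 0.8 to 1.5 kg, loose on the scale's pan; point 39 mm above its underside
- weight_a_mid (a point): Steel check weight, 22 mm in diameter, 26 mm tall, loose on the console's top face behind the keys, about 54 mm to the pan side of the row line and between two keys; point half-way up
- weight_b_mid (a point): The other check weight, same size, also loose on the console behind the row, in another gap between keys; point half-way up
- brick_mid (a point): Loose terracotta sample brick 100 x 50 x 34 mm lying beside the scale; point at its centre
- beaker_mid (a point): Loose white plastic beaker, 80 mm in diameter at its mouth, 115 mm tall, beside the scale; point half-way up
- spatula_mid (a point): Loose spatula lying flat beside the scale; point at its origin
- jar_mid (a point): Loose white plastic jar with a grey cap, 60 mm in diameter, 90 mm tall, beside the scale; point half-way up

How it is judged:
On the way, in this order (a step that is already met when the one before it is completed fails the run):
1. the bar key is pressed down (more than 5 of its 8 mm) (value of joint bar_key above 0.005 m and value of joint small_key below 0.003 m), for 0.05 s.
2. the bar key has been let up again (value of joint bar_key below 0.0015 m), for 0.05 s.
3. after that the small round key is pressed down (more than 5 of its 8 mm) (value of joint small_key above 0.005 m and value of joint bar_key below 0.003 m), for 0.05 s.
At the end, for the whole second after the job is handed in: All four keys are up again (within 1.5 mm), and the mould, the weights and all other loose things are at rest within 10 mm of where they stood (value of joint each of bar_key, small_key, large_key, square_key below 0.0015 m and distance of each of mould_mid, weight_a_mid, weight_b_mid, brick_mid, beaker_mid, spatula_mid, jar_mid from where it was at the start of the episode below 0.01 m and linear speed of each of mould, weight_a, weight_b, brick, beaker, spatula, jar below 0.02 m/s); the robot touches nothing.
It fails at once if the large round key or the square key is pressed (more than 3 mm) (value of joint any of large_key, square_key above 0.003 m).
It fails at once if the mould, a check weight or another loose thing is shifted, lifted or knocked over (moved more than 10 mm) (distance of any of mould_mid, weight_a_mid, weight_b_mid, brick_mid, beaker_mid, spatula_mid, jar_mid from where it was at the start of the episode above 0.01 m).
It fails at once if a key or the scale is pushed hard (more than 25 N) (contact force between any of the fingers, the arm and scale above 25 N or contact force between any of the fingers, the arm and bar_key above 25 N or contact force between any of the fingers, the arm and small_key above 25 N or contact force between any of the fingers, the arm and large_key above 25 N or contact force between any of the fingers, the arm and square_key above 25 N).
It also fails if it takes over 45 s, if anything falls off the work surface, if the arm or the gripper's body presses on something with over 40 N, if the wrist force passes 120 N, or if a joint passes its speed limit or range.

## Working session

There is one attempt and no reset: what is moved stays moved. The work goes in short steps, each a Python script; the robot and the scene stay as the last script left them, time stands still between calls to the robot, and variables do not carry over. Pictures are saved under pics/ and viewed, and the job is handed in when it is done.

```bash
mkdir -p pics; python3 - <<'E'
from station import *
import cv2,numpy as np
for n in("scene","top"):
    im=get_image(n); cv2.imwrite(f"pics/{n}0.png",im[:,:,::-1]); p=camera_params(n); print(n,np.round(p["camera_matrix"],1).tolist(),np.round(p["cam_to_world"],3).tolist())
print(get_time(),get_tool_pos(),get_eef_rot(),get_gripper_width(),get_wrist_force())
E
```

```text
scene [[587.9, 0.0, 326.1], [0.0, 587.9, 242.0], [0.0, 0.0, 1.0]] [[0.817, 0.441, -0.371, 1.056], [0.576, -0.618, 0.535, -0.632], [0.007, -0.651, -0.759, 0.922], [0.0, 0.0, 0.0, 1.0]]
top [[612.7, 0.0, 320.5], [0.0, 612.7, 248.3], [0.0, 0.0, 1.0]] [[-0.02, -0.984, 0.18, 0.382], [-1.0, 0.02, 0.002, -0.044], [-0.006, -0.18, -0.984, 1.475], [0.0, 0.0, 0.0, 1.0]]
0.1 [0.15749093 0.63009577 0.21373678] [-3.14000505e+00  1.10345633e-04  2.89671399e+00] 0.09193613259439878 [-0.49041186  0.15432067  0.18121894]
```

View pics/top0.png

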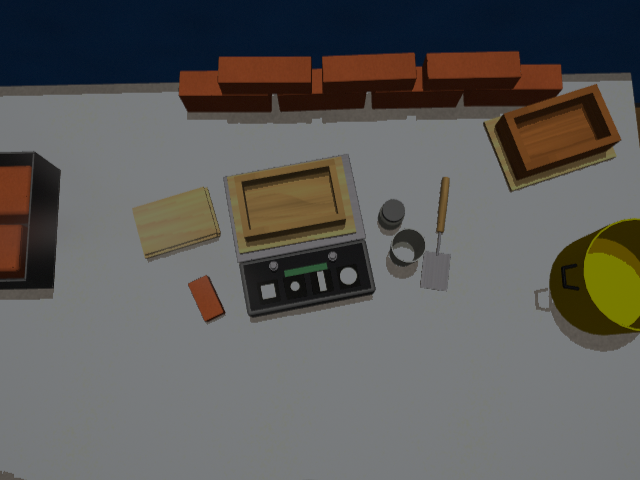

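View pics/scene0.png

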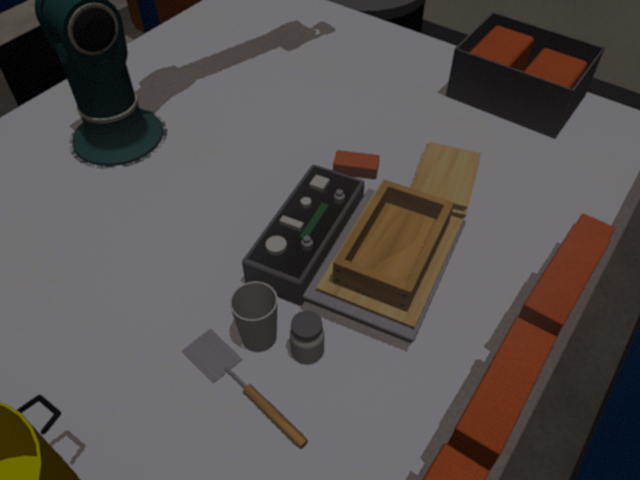

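The top view shows the key row, left to right: square (268,292), small round (295,287), bar (322,281), large round (348,276). The check weights are at (273,266) and (333,257). I'll locate the keys in both views.

```bash
cat > h.py <<'E'
from station import *
import cv2,numpy as np
def ray(n,u,v):
    p=camera_params(n);T=np.array(p["cam_to_world"]);d=T[:3,:3]@np.linalg.solve(np.array(p["camera_matrix"]),[u,v,1]);return T[:3,3],d
def onz(n,u,v,z):
    o,d=ray(n,u,v);return o+d*(z-o[2])/d[2]
E
python3 - <<'E'
from h import *
from scipy import ndimage
S={"top":[("sq",268,292),("small",295,287),("bar",322,281),("large",348,276)],"scene":[("sq",320,183),("small",306,202),("bar",292,222),("large",276,245)]}
for n in S:
    im=cv2.imread(f"pics/{n}0.png"); g=im.min(axis=2).astype(int)
    print(n)
    for k,u,v in S[n]:
        m=(g>95).astype(np.uint8) if 1 else 0
        w=np.zeros_like(m);r=14;w[v-r:v+r+1,u-r:u+r+1]=m[v-r:v+r+1,u-r:u+r+1]
        N,L,st,c=cv2.connectedComponentsWithStats(w)
        i=L[v,u]; print(k,g[v,u],i,st[i],c[i].round(1),onz(n,*c[i],.087).round(4))
    x0,y0,x1,y1=(225,230,385,320) if n=="top" else (230,150,390,310)
    cv2.imwrite(f"pics/{n}_c.png",cv2.resize(np.clip(im[y0:y1,x0:x1]*1.5,0,255).astype(np.uint8),None,fx=4 if n=="top" else 3.5,fy=4 if n=="top" else 3.5))
E
```

```text
top
sq 121 1 [261 284  15  15 174] [267.8 291.1] [0.5394 0.0807 0.087 ]
small 121 1 [291 282   8   9  58] [294.5 285.9] [0.5501 0.0199 0.087 ]
bar 121 1 [317 271  10  20 121] [321.2 280.8] [ 0.5604 -0.0412  0.087 ]
large 121 1 [340 268  17  16 217] [347.8 275.5] [ 0.5713 -0.1022  0.087 ]
scene
sq 104 2 [311 176  17  11 122] [319.1 181. ] [0.5423 0.0818 0.087 ]
small 103 2 [302 198   8   6  42] [305.5 200.4] [0.5526 0.0208 0.087 ]
bar 104 2 [281 216  21  11  96] [291.2 221.2] [ 0.5637 -0.0406  0.087 ]
large 103 2 [266 237  20  14 214] [275.6 243.4] [ 0.5741 -0.102   0.087 ]
```

View pics/top_c.png

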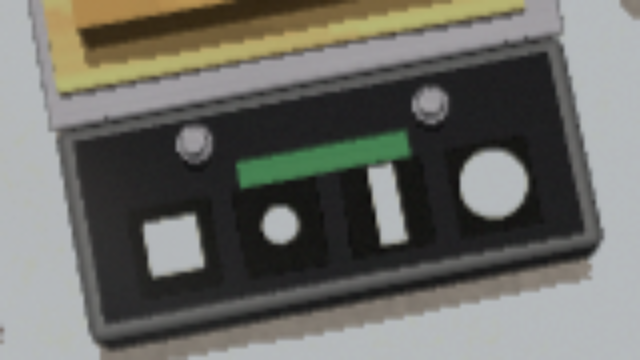

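View pics/scene_c.png

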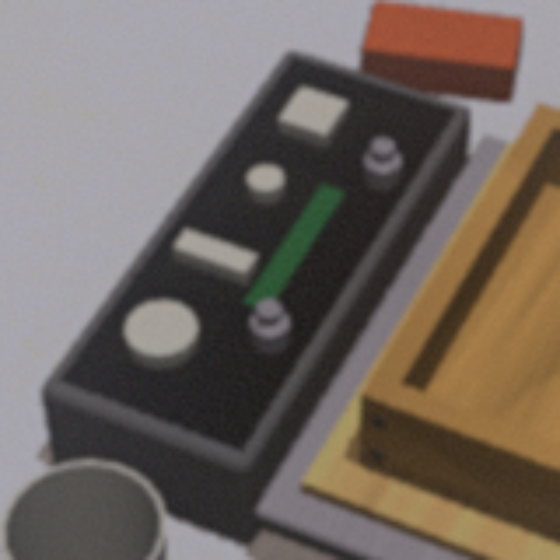

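```bash
cat >> h.py <<'E'
ORI=[np.pi,0,np.pi/2+.1727]
def show(n,f):
    im=get_image(n)[:,:,::-1]; cv2.imwrite(f,np.clip(im*1.4,0,255).astype(np.uint8))
def press(x,y):
    wait(.4); f0=np.mean([get_wrist_force()[2] for _ in range(5)])
    move_linear([x,y,.094],.04); wait(.2)
    z=.094; zc=None
    while True:
        z-=.001; move_linear([x,y,z],.02); wait(.1)
        f=get_wrist_force(); p=get_tool_pos(); F=f[2]-f0
        print(round(z,4),np.round(p,4),"F",round(F,2),np.round(f,2))
        if zc is None and F>.8: zc=p[2]; print("contact",zc)
        if zc is None and z<.082: print("no contact");break
        if F>4.4 or (zc and p[2]<zc-.0068): break
    wait(.3)
    print("end F",get_wrist_force()[2]-f0)
E
python3 - <<'E'
from h import *
set_gripper(0.0,5)
p=get_tool_pos(); move_linear([p[0],p[1],.3])
print(inverse_kinematics([.562,-.041,.2],ORI))
move_ptp([.562,-.041,.2],ORI)
move_linear([.562,-.041,.115],.1)
print(get_time(),get_tool_pos(),get_eef_rot(),get_gripper_width(),get_wrist_force())
show("scene","pics/s1.png")
E
```

```text
[-0.64251465  0.42476042  0.84659238  1.87430579 -0.37339593  1.00881084
  0.53620646]
5.9417 [ 0.56251223 -0.04119098  0.11553646] [3.14048184e+00 1.96247466e-04 1.74329505e+00] 0.00030216007554997144 [ 0.5621347  -0.43792924 -0.32964673]
```

View pics/s1.png

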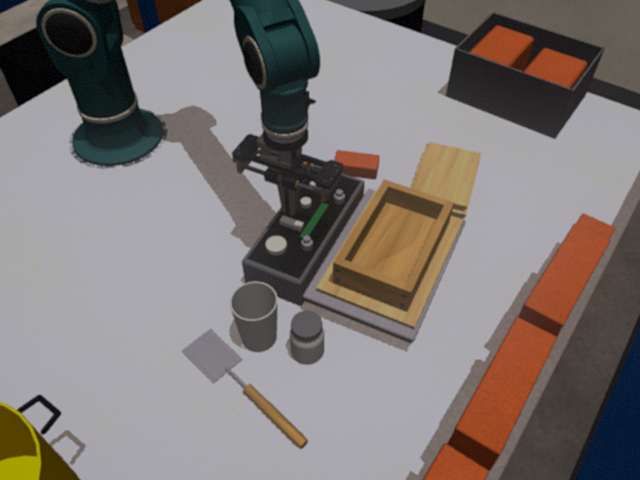

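The closed fingers are directly over the bar key at (292,222), jaws across the row, clear of both weights (340,195) and (307,241). Pressing now.

```bash
python3 - <<'E'
from h import *
press(.562,-.041)
print(get_time())
E
```

```text
0.093 [ 0.562 -0.041  0.093] F -0.4 [ 0.23  0.22 -0.26]
0.092 [ 0.562 -0.041  0.092] F 0.31 [-0.23  0.25  0.44]
0.091 [ 0.562 -0.041  0.091] F 0.05 [-0.06  0.65  0.19]
0.09 [ 0.562 -0.041  0.09 ] F 0.04 [ 0.45 -0.27  0.18]
0.089 [ 0.562 -0.041  0.089] F -0.31 [ 1.05  0.29 -0.17]
0.088 [ 0.5621 -0.041   0.088 ] F 1.06 [-1.29 -0.11  1.2 ]
contact 0.08800871127885357
0.087 [ 0.562  -0.041   0.0871] F 1.36 [-0.18 -0.73  1.5 ]
0.086 [ 0.562 -0.041  0.086] F 2.81 [-0.61 -0.3   2.95]
0.085 [ 0.562 -0.041  0.085] F 2.56 [-0.58 -0.1   2.7 ]
0.084 [ 0.562 -0.041  0.084] F 3.13 [-1.32  0.53  3.27]
0.083 [ 0.562 -0.041  0.083] F 3.33 [0.76 0.58 3.47]
0.082 [ 0.562 -0.041  0.082] F 3.1 [-0.4  -0.27  3.23]
0.081 [ 0.5621 -0.041   0.081 ] F 4.61 [-0.29  0.41  4.74]
end F 3.234094116000655
12.1167
```

Force noise is about 0.5 N, so I'll go slightly deeper using averaged force to confirm the depth.

```bash
cat >> h.py <<'E'
def avgF(n=12):
    a=[]
    for _ in range(n): a.append(get_wrist_force()[2]); wait(.03)
    return np.mean(a)
E
python3 - <<'E'
from h import *
for z in (.081,.0803,.0797):
    move_linear([.562,-.041,z],.02); wait(.15); print(z,get_tool_pos()[2],avgF())
    if avgF(6)>8: break
show("scene","pics/s2.png")
move_linear([.562,-.041,.115],.06); wait(.3); print("free",avgF(),get_time())
E
```

```text
0.081 0.08101241133244691 4.3732666959261755
0.0803 0.0803372429494595 4.575840269148947
0.0797 0.07991263071378249 6.9246519178484425
free 0.2381465294290169 16.6083
```

View pics/s2.png

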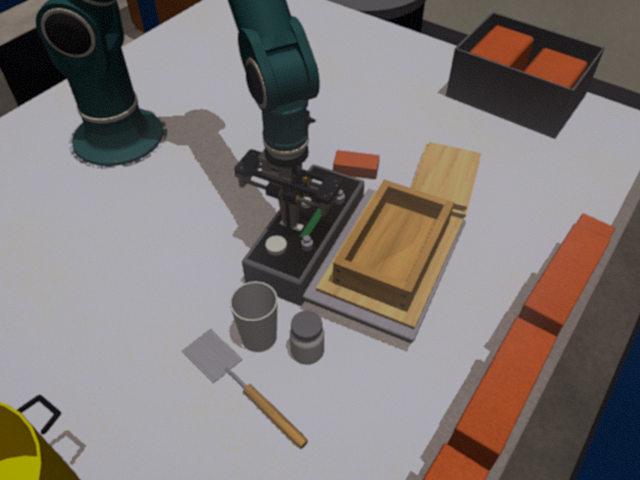

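The averaged force follows the spring and then jumps at z≈0.080, which is the hard stop, so the bar key was fully pressed and has been released. In the picture the fingers are on the bar at (292,226) and nothing has moved. Next is the small key, about 0.3 mm short of that stop.

```bash
python3 - <<'E'
from h import *
x,y=.5513,.0203
move_linear([x,y,.115],.1); wait(.3); f0=avgF(8); print("f0",f0)
move_linear([x,y,.09],.05); print(.09,avgF(6)-f0)
for z in (.087,.085,.083,.0815,.081,.0803):
    move_linear([x,y,z],.02); wait(.1); F=avgF(8)-f0; print(z,get_tool_pos().round(4),round(F,2))
    if F>7: break
move_linear([x,y,.115],.06); move_linear([x,y,.2],.15)
move_linear([x-.12,y,.3],.2)
wait(.3); show("top","pics/t3.png"); show("scene","pics/s3.png"); print(avgF(8),get_time())
a=cv2.imread("pics/t3.png");b=np.clip(cv2.imread("pics/top0.png")*1.4,0,255)
E
```

```text
f0 0.03986426263503329
0.09 -0.11110839787710838
0.087 [0.5515 0.0203 0.0871] 1.26
0.085 [0.5514 0.0203 0.085 ] 2.65
0.083 [0.5514 0.0203 0.0831] 3.29
0.0815 [0.5514 0.0203 0.0816] 3.78
0.081 [0.5514 0.0203 0.081 ] 4.7
0.0803 [0.5514 0.0203 0.0803] 5.04
0.16142631051911543 25.5917
```

View pics/s3.png

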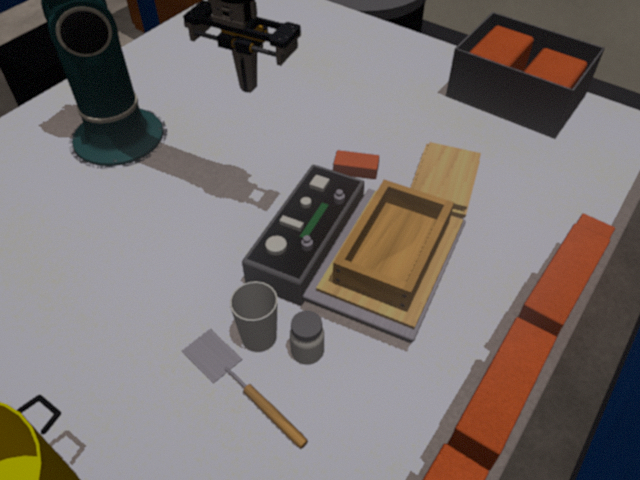

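View pics/t3.png

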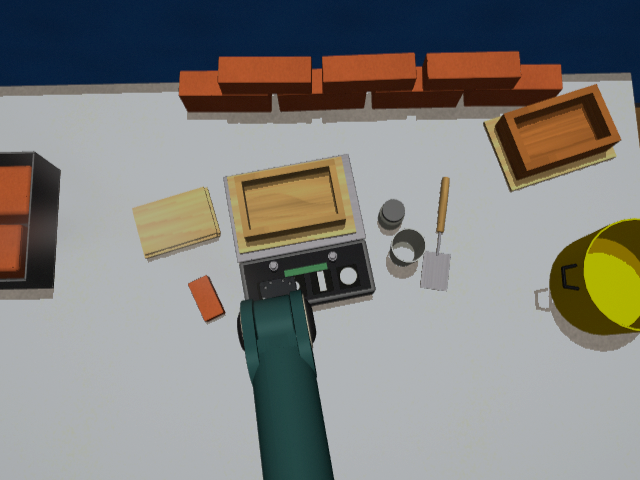

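All four keys are up in the scene view, at (319,182), (306,201), (292,222) and (276,244). The weights at (340,195) and (307,241), the mould and the other objects are where they started, and the arm is clear. Handing in.

```bash
python3 - <<'E'
from station import *
print(finish_job(),get_time())
E
```

```text
the job is handed in; nothing more can be done
the job is handed in; nothing more can be done
```

I pressed the bar key, let it come up, pressed the small round key, let it come up, withdrew the arm and handed the job in. The hand-in gave no verdict. It came shortly after 25.6 s on the robot's clock, inside the 45 s limit.

- **Finding the keys:** I located them in both camera views. The two views agreed to about 3 mm and gave the expected 62 mm spacing, so I used the average of the two.
- **Bar key:** I pressed it with the closed fingertips to its hard stop, at a tip height of about 80 mm, with about 7 N. The force then returned to roughly zero after release.
- **Small round key:** I pressed it to a tip height of 80.3 mm, about 6.7 mm of its 8 mm travel, with about 5 N.
- **Final pictures:** in the scene view all four keys are up, the mould, weights and other objects look unmoved by eye, and the arm is clear. The arm hid part of the key row in the last top view, so the check of the keys rests on the scene view.

No check failed. The single force readings were noisy by about 0.5 N, so I used averages for the final press depths.

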